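Fit the filter cell on the dust extractor and hold it pushed home

ROBOT

A 6-joint arm with a two-finger parallel gripper is mounted at the origin on a cart in front of the work surface, level with it; the furniture and walls round the work are solid. World frame = base frame: x ahead of the robot, y to its left, z up, the work surface at z = 0. Lengths are in m, angles in rad, forces in N, time in s.
With the tool pointing down it reaches from about 0.4 to 0.825 m from the base axis. Payload 7 kg.
Tool frame: the origin (TCP) lies midway between the tips of the shut fingers; the grasp point (between the pads) lies 19 mm behind it (manip.tcp_to_grasp is the distance from the TCP to the grasp point, in m); z points along the fingers, y is the line along which they close (so a half turn about z gives the same grasp; the last joint's range is limited). The gripper opens to 88 mm and grips with 3 to 60 N. Pads are 19 mm wide; open, the fingers measure 130 mm over their backs; the gripper's body (78 mm by 193 mm) begins 47 mm behind the grasp point.
Start: joints at [1.423, 0.359, 0.012, 0, -1.224, -0.288], TCP at [0.285, 0.612, 0.227] pointing down, gripper open.
Joint ranges: [-3.07, 3.07], [-1.43, 2.12], [-1.02, 1.25], [-3.03, 1.67], [-3.05, -0], [-3.03, 3.03]. Speed limits (rad/s): [2.39, 2.39, 3.01, 3.14, 3.14, 3.14].

INTERFACE

Orientations are given as a rotation vector (axis times angle).
In Python, from workcell import manip gives the robot as it stands.
- The arm moves only by the tool hand_motion, called after "Emit:" by a JSON object that holds its "fn" and its "kwargs", one argument or row to a line. Schema: {"type":"object","properties":{"moves":{"type":"object","properties":{"increments":{"type":"array","items":{"type":"array","items":{"type":"number"},"minItems":5,"maxItems":5},"minItems":1,"maxItems":12}},"additionalProperties":false,"required":["increments"]},"only":{"type":"string"},"quiet":{"type":"boolean"},"lines":{"type":"string"}},"required":["moves"],"additionalProperties":false}. moves is an object whose key "increments" holds a list of rows, 1 to 12 of them, each of 5 numbers: the opening from 0.0 (shut) to 1.0 (fully open), then dx, dy, dz in normalised numbers (1 is 0.4 m), then a turn about the tool's z in shares of 2 rad (1.0 is 2 rad); each row is the pose to reach, as a shift and turn from the pose commanded when the call began, along the tool's axes at that moment; what a row does not reach only later rows make up. A row lasts 1/10 s, in which the tool goes at most 0.05 m and 0.15 rad, less where a joint would pass 70% of its speed; a pose out of reach is approached as far as the arm can. The fingers move at their own pace and stop on an object; the grip force is fixed at half the most. Time passes only in rows, so rows that do not move let the fingers close. The tool returns the time, the measured TCP pose, the force, the opening and the grip force at its end. only (a regular expression) keeps the lines of the reply that match it, lines (a string "A,B") keeps lines A to B, and quiet returns only ok. Shift and turn numbers lie between -1 and 1, and a call with a number outside is refused. Input that does not fit is refused with a message, and nothing moves.
- manip.state(): the state, without advancing time (a new reading comes with each control period).
- manip.snapshot(name): name is "scene" or "top" or "wrist"; returns the picture (400x640x3 uint8, blue, green, red); there is no depth.
- manip.camera_params(name): a dict with "K" (3x3 intrinsics, pixels), "R" (3x3) and "t" (3): a world point X has camera coordinates R X + t. Camera axes: x right, y down, z forward; pixel columns grow to the right and rows downward; lengths in m; the calibration is good to about 2 mm. A picture is of the moment at which its call begins: read the wrist's pose just before it. camera_params takes no time and is no camera call; for the wrist camera it gives the pose at the moment of the call.
- manip.sign_off(): hands the job in; it is judged then, once.
The state is a dict: "time": time; "joint_positions": joint angles; "joint_vel": joint speeds; "joint_torque": joint torques, N m; "eef_pos": TCP position; "eef_rot": TCP orientation; "contact_force": force on the tool from outside, world axes, zero at the start; "moment": the same for the moment, N m; "opening": opening from 0.0 (shut) to 1.0 (fully open); "finger_force": force on a finger pad.
Only numpy, scipy, OpenCV 4.12 (cv2) and the standard library are available. Lean on these libraries where they do the work, as an engineer would, in place of code of your own. Each camera call takes 0.05 s, during which the arm holds its last target. There are 200 camera calls.

TASK

Fit the knurled filter cell on the upright inlet tube of the bench dust extractor: set it square over the tube, and turn it on the inlet's pins until the hidden keyways in its bore line up and it drops over them. Then push it fully home against the sprung seal and finish while still holding it down there, so that I can swing the wire bail over it; leave the polish pot, the loupe and the tool tin alone.

Things in the scene. Friction and masses are not known exactly. Their poses are not given: they have to be found in the camera images.
- filter_cell: Filter cell: round bright-metal collar like a deep cap, 60 mm across, 44 mm high, 0.19 to 0.32 kg, straight knurling round its side, dark perforated plate on its closed flat top. Stands on the bench mouth down. Origin: centre of its mouth (underside), z up through the top. Grip it across the knurled side about 28 mm above the mouth.
- cell_bore (a point): Centre of the flat ceiling inside the filter cell, 32 mm above its mouth. The bore is 43 mm wide. Three keyways, 9 mm wide and 5 mm deep, 120 degrees apart, run from the mouth to this ceiling; they are hidden from outside and nothing on the outside shows their angle (in the cell's own frame one lies along +x).
- extractor: Dust extractor, fixed to the bench: low grey sheet-metal box, 184 x 134 mm, top 62 mm above the bench. Origin: on the bench, under the inlet tube's axis; z up, x towards its far end. The box reaches from x = -62 to 122 mm and y = -67 to 67 mm, with an exhaust stub 30 mm beyond the far end. A wire bail lies folded back on its top round the inlet, under 13 mm high.
- pin_tops (a point): On the inlet tube's axis, level with the upper sides of its pins: 94 mm above the bench, z up. Three square steel pins, 6 x 6 mm, 120 degrees apart, stand out 5 mm from the tube. Their angle about z differs every time and is not reported. A cell not lined up rests on them, mouth at this level; turned under a light push (10 N), it drops over them within 120 degrees, when lined up to about 4.
- inlet_rim (a point): Centre of the inlet tube's bevelled upper rim, 108 mm above the bench, 14 mm above the pins' upper sides. Steel tube, 40 mm across, upright. The cell is fully home when its ceiling stops on this rim: its mouth is then 18 mm below the pins' upper sides, 76 mm above the bench.
- seal (a joint): Black rubber seal ring round the tube's foot, 62 mm across, sprung upwards: how far it is pressed down, m. 0: free, its top 82 mm above the bench (12 mm under the pins' upper sides). 0.006: cell fully home. It takes about 5 N to start and 10 N at 0.006, and lifts the cell again when let go. Guide ring round it: 71 mm across, top 72 mm above the bench.
- polish_pot: Bystander: low round cream and red pot, 63 mm across and 34 mm high, on the bench. Origin: centre of its underside.
- loupe: Bystander: small black and clear eye loupe, 42 mm across and 40 mm high, on the bench. Origin: centre of its underside.
- tool_tin: Bystander: open round tin, 73 mm across and 100 mm high, on the bench. Origin: centre of its underside.

How it is judged:
By the outcome, as a careful person would: the job done as asked, in the order asked, and still so for the second after the job is handed in, while the arm keeps its last pose, push and grip.
It also fails if it takes over 54 s, if anything falls off the work surface, if the arm or the gripper's body presses on something with over 40 N, if the wrist force passes 120 N, or if a joint passes its speed limit or range.

## Working session

There is one attempt and no reset: what is moved stays moved. The work goes in short steps, Python scripts to look and compute and a tool call to move; the robot and the scene stay as the last step left them, time stands still between calls to the robot, and variables do not carry over. Pictures are saved under pics/ and viewed, at most 10 in all, crops included, and the job is handed in when it is done.

```bash
ls; mkdir -p pics; python3 - <<'E'
from workcell import manip
import cv2
for n in ("scene","top"):
    cv2.imwrite(f"pics/{n}0.png",manip.snapshot(n))
    p=manip.camera_params(n);print(n,p)
s=manip.state();print(s)
E
```

```text
pics
workcell.py
scene {'K': array([[370.41023204,   0.        , 316.24252317],
       [  0.        , 370.41023204, 200.98401385],
       [  0.        ,   0.        ,   1.        ]]), 'R': array([[ 0.65504159, -0.75553247, -0.00955029],
       [-0.48383476, -0.40970619, -0.77333354],
       [ 0.58036578,  0.5111864 , -0.63392746]]), 't': array([-0.32697584,  0.32383503,  0.58270495])}
top {'K': array([[370.30619404,   0.        , 326.32975997],
       [  0.        , 370.30619404, 196.46136529],
       [  0.        ,   0.        ,   1.        ]]), 'R': array([[-0.02995073, -0.99954389,  0.00386935],
       [-0.98777451,  0.02900514, -0.15316732],
       [ 0.15298523, -0.00840952, -0.98819269]]), 't': array([0.05438282, 0.54477187, 0.85031277])}
{'time': 0.1, 'joint_positions': array([ 1.42310894e+00,  3.59300852e-01,  1.11362031e-02, -2.99251519e-04,
       -1.22408992e+00, -2.88124358e-01]), 'joint_vel': array([-0.00118431, -0.00174935,  0.00273717,  0.00175193, -0.00200623,
       -0.00182304]), 'joint_torque': array([ 4.25221219e-05, -5.84164417e+01,  2.93752116e+01,  7.01537937e+00,
        1.01960273e-02, -5.06822948e-05]), 'eef_pos': array([0.28477647, 0.61149945, 0.22572115]), 'eef_rot': array([ 3.06582712e+00, -6.79004200e-01, -2.80045851e-04]), 'contact_force': array([0.31134286, 0.72655111, 0.05236716]), 'moment': array([-0.0513221 ,  0.02751117, -0.02526224]), 'finger_force': 0.0, 'opening': 1.0019609019675804}
```

View pics/top0.png

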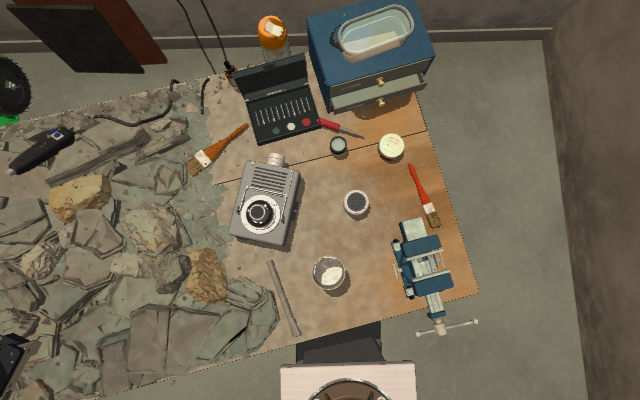

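View pics/scene0.png

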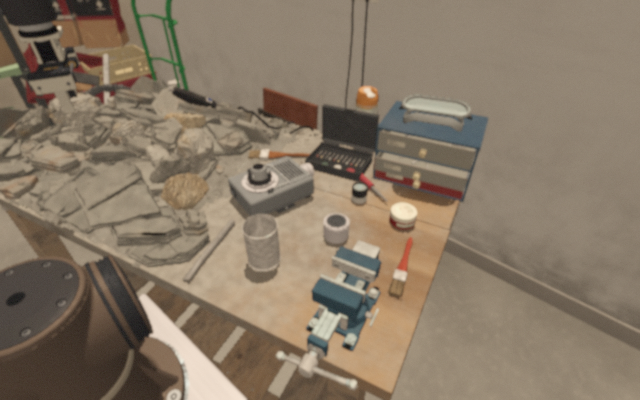

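The top view shows the cell near (356,203), the inlet rim near (259,211), the tin near (330,273), the loupe near (338,146) and the pot near (391,147). The scene view agrees: cell (336,229), inlet (260,175). Next I'll enlarge the cell and inlet.

```bash
cat > h.py <<'E'
import numpy as np,cv2
from workcell import manip
from scipy.spatial.transform import Rotation as Ro
def ray(n,u,v,z,P=None):
    p=P or manip.camera_params(n);C=-p["R"].T@p["t"]
    d=p["R"].T@np.linalg.inv(p["K"])@[u,v,1];return C+d*(z-C[2])/d[2]
def proj(n,X,P=None):
    p=P or manip.camera_params(n);c=p["K"]@(p["R"]@np.array(X)+p["t"]);return c[:2]/c[2]
def tool(X):
    "shift in tool axes taking the TCP to X"
    s=manip.state();return Ro.from_rotvec(s["eef_rot"]).inv().apply(np.array(X)-s["eef_pos"])
E
python3 - <<'E'
from h import *
t=cv2.imread("pics/top0.png");s=cv2.imread("pics/scene0.png")
a=cv2.resize(t[185:235,230:280],(400,400),interpolation=cv2.INTER_CUBIC)
b=cv2.resize(t[178:228,331:381],(400,400),interpolation=cv2.INTER_CUBIC)
cv2.imwrite("pics/crop.png",np.hstack([a,b]))
print("cell top cam",ray("top",356,202,.044),"scene",ray("scene",337,221,.044))
print("rim",ray("top",259,210,.108),ray("scene",260,169,.108))
for n,u,v,z in(("tin",330,268,.1),("loupe",338,145,.04),("pot",391,146,.034)):print(n,ray("top",u,v,z))
print([ray("top",u,v,.062)[:2] for u,v in((239,162),(300,166),(289,247),(231,234))])
E
```

```text
cell top cam [ 0.5302873  -0.03251252  0.044     ] scene [ 0.53312775 -0.03392776  0.044     ]
rim [0.5099575  0.18871019 0.108     ] [0.50270167 0.18241789 0.108     ]
tin [0.3787964  0.03542094 0.1       ]
loupe [0.67404528 0.00555167 0.04      ]
pot [ 0.66948021 -0.12629775  0.034     ]
[array([0.63233065, 0.24420609]), array([0.61832363, 0.09891856]), array([0.42774329, 0.1279    ]), array([0.46158567, 0.26165747])]
```

View pics/crop.png

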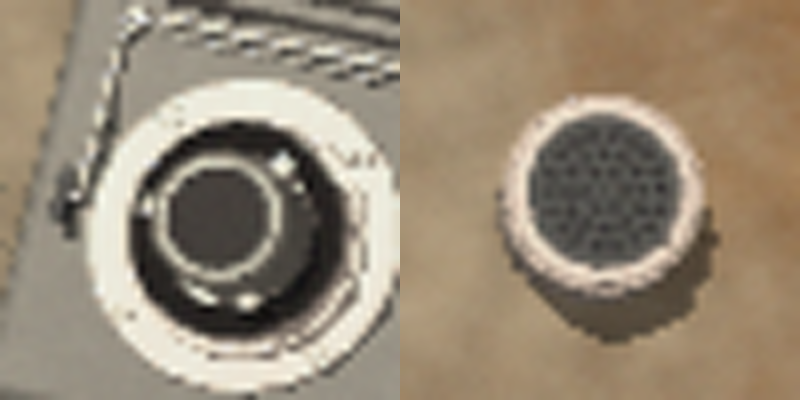

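The crop shows the rim centre at crop (219,215), which is about (256.9,211.4) in the top picture. The cell plate is at (606,190), about (356.3,201.3). The pins are at crop (284,160), (148,205) and (247,300).

```bash
python3 - <<'E'
from h import *
c=ray("top",356.3,201.3,.044);r=ray("top",256.9,211.4,.108);print(c,r)
s=manip.state();R=Ro.from_rotvec(s["eef_rot"]).as_matrix();print("tool axes\n",R.round(3))
p=manip.camera_params("wrist");C=-p["R"].T@p["t"];print("cam in tool",R.T@(C-s["eef_pos"]),"\n",(p["R"]@R).round(3),p["K"])
print("to above rim, z .27",tool([*r[:2],.27]),"to above cell",tool([*c[:2],.2]))
E
```

```text
[ 0.53196042 -0.03330384  0.044     ] [0.50697566 0.19335906 0.108     ]
tool axes
 [[ 0.906 -0.422 -0.   ]
 [-0.422 -0.906 -0.001]
 [ 0.     0.001 -1.   ]]
cam in tool [ 0.08040892  0.00058397 -0.15978074] 
 [[-0.     1.     0.001]
 [-0.955  0.    -0.295]
 [-0.295 -0.001  0.955]] [[346.08169676   0.         327.1734282 ]
 [  0.         346.08169676 197.37284696]
 [  0.           0.           1.        ]]
to above rim, z .27 [ 0.37798161  0.28528182 -0.04380255] to above cell [0.49632563 0.48009504 0.0265026 ]
```

Units first: shifts go in shares of 0.4 m and turns go in shares of 2 rad. So 0.38 m / 0.4 = 0.95, 0.285 m / 0.4 = 0.7125.

Emit:
{"fn": "hand_motion", "kwargs": {
  "moves": {"increments": [[1,0.95,0.7125,-0.1125,0],[1,0.95,0.7125,-0.1125,0],[1,0.95,0.7125,-0.1125,0],[1,0.95,0.7125,-0.1125,0],[1,0.95,0.7125,-0.1125,0],[1,0.95,0.7125,-0.1125,0],[1,0.95,0.7125,-0.1125,0],[1,0.95,0.7125,-0.1125,0],[1,0.95,0.7125,-0.1125,0],[1,0.95,0.7125,-0.1125,0],[1,0.95,0.7125,-0.1125,0],[1,0.95,0.7125,-0.1125,0]]}
}}

```text
time: 1.3
eef_pos: [0.5092, 0.1924, 0.2713]
eef_rot: [3.066, -0.682, -0.001]
contact_force: [-0.3, -0.3, -0.2]
opening: 1.0
finger_force: 0.0
```

```bash
python3 - <<'E'
from h import *
import pickle
P=manip.camera_params("wrist");im=manip.snapshot("wrist");cv2.imwrite("pics/w1.png",im);pickle.dump(P,open("w1.pkl","wb"))
s=manip.state();print(s["eef_pos"],s["joint_positions"],np.abs(s["joint_vel"]).max(),proj("wrist",[.507,.193,.108],P),proj("wrist",[.507,.193,.072],P))
E
```

```text
[0.50892663 0.19306627 0.27121857] [ 7.22499199e-01  1.16574429e-01 -2.06098065e-01 -2.68019650e-04
 -1.24862376e+00  4.11917375e-01] 0.022630137729696263 [327.33318936 180.27243776] [327.35033359 171.85194054]
```

View pics/w1.png

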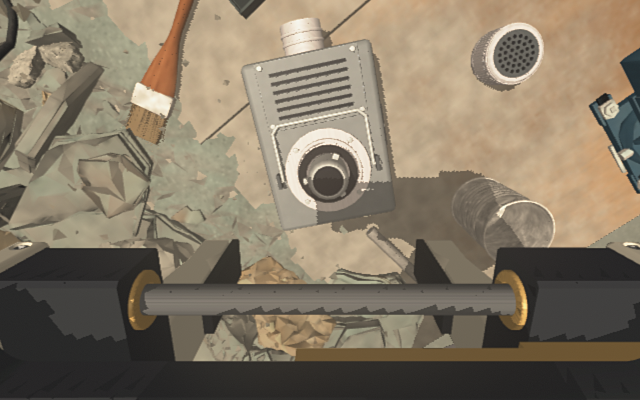

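The wrist view shows the rim at about (329,181) against a predicted (327,180), and the cell top near (518,52). I'll enlarge both to refine them.

```bash
python3 - <<'E'
from h import *
t=cv2.imread("pics/w1.png")
f=lambda x,y:cv2.resize(t[y:y+80,x:x+80],(400,400),interpolation=cv2.INTER_CUBIC)
cv2.imwrite("pics/crop2.png",np.hstack([f(288,140),f(470,12)]))
E
```

```text
(no output)
```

View pics/crop2.png

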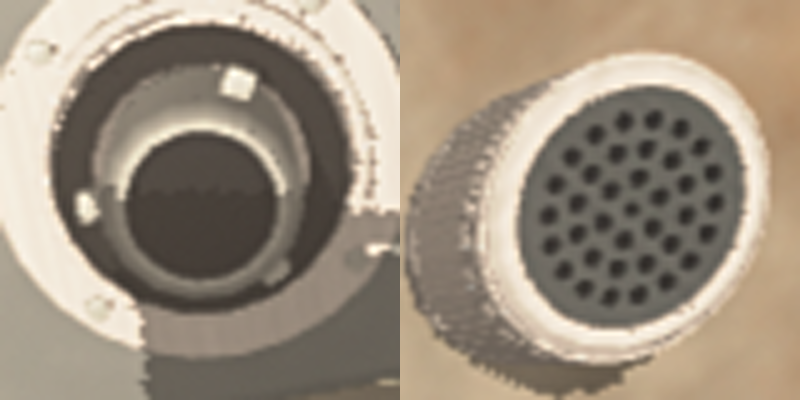

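The enlarged view puts the rim bore centre at about (328,180.8), and the cell's plate centre hole at about (516,53.2).

```bash
python3 - <<'E'
from h import *
import pickle
P=pickle.load(open("w1.pkl","rb"))
print("rim",ray(0,328,180.8,.108,P),"cell",ray(0,516,53.2,.044,P))
print("pins",[np.degrees(np.arctan2(*(ray(0,288+(x+.5)/5-.5,140+(y+.5)/5-.5,.094,P)-[.507,.193,0])[1::-1])) for x,y in((240,80),(88,208),(276,270))])
r=ray(0,328,180.8,.108,P)
for c in([.532,-.0335],):print(tool([*c,.12]),tool([*c,.009]))
E
```

```text
rim [0.50625372 0.19264048 0.108     ] cell [ 0.53229836 -0.03468837  0.044     ]
pins [np.float64(-45.8363425452938), np.float64(76.47527144110296), np.float64(-163.2382964824234)]
[0.116754   0.19551822 0.15123771] [0.11680207 0.19547866 0.26223769]
```

Converted, 0.1955 m / 0.4 = 0.4888, 0.15 m / 0.4 = 0.375.

Emit:
{"fn": "hand_motion", "kwargs": {
  "moves": {"increments": [[1,0.2925,0.4888,0,0],[1,0.2925,0.4888,0,0],[1,0.2925,0.4888,0,0],[1,0.2925,0.4888,0,0],[1,0.2925,0.4888,0,0],[1,0.2925,0.4888,0.125,0],[1,0.2925,0.4888,0.25,0],[1,0.2925,0.4888,0.375,0],[1,0.2925,0.4888,0.375,0],[1,0.2925,0.4888,0.375,0]]}
}}

```text
time: 2.35
eef_pos: [0.5329, -0.0329, 0.1221]
eef_rot: [3.066, -0.676, -0.002]
contact_force: [0.6, 0.3, 0.7]
opening: 1.004
finger_force: 0.0
```

```bash
python3 - <<'E'
from h import *
s=manip.state();print(s["joint_vel"].round(2),tool([.532,-.034,.009]))
P=manip.camera_params("wrist");im=manip.snapshot("wrist");cv2.imwrite("pics/w2.png",im)
for z in(.044,0):print(proj(0,[.532,-.034,z],P))
E
```

```text
[-0.   -0.04  0.05  0.01 -0.    0.  ] [-0.00027509  0.00122935  0.11312274]
[328.57945997 206.88136257]
[328.35352483 190.15055937]
```

View pics/w2.png

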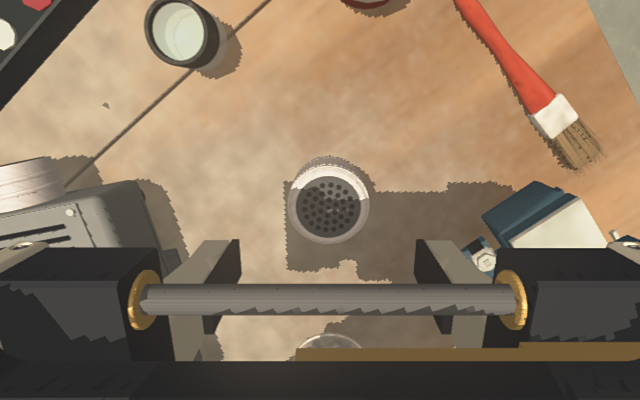

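The plate centre is at about (329,204.5), so the cell lies about 1.5 mm further along tool x. The vise jaw at the right is clear of the fingers. I'll go down and grip.

Converted, 0.112 m / 0.4 = 0.28, 0.001 m / 0.4 = 0.0025.

Emit:
{"fn": "hand_motion", "kwargs": {
  "moves": {"increments": [[1,0.003,0.0025,0.1,0],[1,0.003,0.0025,0.2,0],[1,0.003,0.0025,0.25,0],[1,0.003,0.0025,0.28,0],[1,0.003,0.0025,0.28,0],[1,0.003,0.0025,0.28,0],[0,0.003,0.0025,0.28,0],[0,0.003,0.0025,0.28,0],[0,0.003,0.0025,0.28,0],[0,0.003,0.0025,0.28,0],[0,0.003,0.0025,0.28,0],[0,0.003,0.0025,0.28,0]]}
}}

```text
time: 3.6
eef_pos: [0.5336, -0.0348, 0.0099]
eef_rot: [-3.067, 0.679, -0.001]
contact_force: [-1.7, 0.7, 5.3]
opening: 0.659
finger_force: 30.0
```

Emit:
{"fn": "hand_motion", "kwargs": {
  "moves": {"increments": [[0,0,0,0,0],[0,0,0,0,0],[0,0,0,0,0]]}
}}

```text
time: 3.9
eef_pos: [0.5336, -0.0348, 0.0099]
eef_rot: [-3.067, 0.679, -0.001]
contact_force: [-0.7, -0.0, 5.8]
opening: 0.663
finger_force: 30.0
```

Converted, -0.15 m / 0.4 = -0.375, -0.1 m / 0.4 = -0.25.

Emit:
{"fn": "hand_motion", "kwargs": {
  "moves": {"increments": [[0,0,0,-0.125,0],[0,0,0,-0.25,0],[0,0,0,-0.375,0],[0,0,0,-0.375,0],[0,0,0,-0.375,0]]}
}}

```text
time: 4.4
eef_pos: [0.5333, -0.0347, 0.1601]
eef_rot: [-3.066, 0.68, -0.002]
contact_force: [0.1, 0.2, -4.4]
opening: 0.67
finger_force: 30.0
```

```bash
python3 - <<'E'
from h import *
s=manip.state();print(s["contact_force"],s["opening"])
P=manip.camera_params("wrist");im=manip.snapshot("wrist")
R=Ro.from_rotvec(s["eef_rot"]);top=s["eef_pos"]+R.apply([0,0,-.035])
u=proj(0,top,P);print("pred plate",u)
x,y=u.astype(int);c=im[y-60:y+60,x-60:x+60];cv2.imwrite("pics/w3.png",cv2.resize(c,(480,480),interpolation=cv2.INTER_CUBIC))
print(tool([.5065,.193,.16]))
E
```

```text
[ 0.06416447  0.20397013 -4.42638799] 0.6697529128048199
pred plate [326.10391156 294.22330165]
[-0.11968371 -0.19570305 -0.00125114]
```

View pics/w3.png

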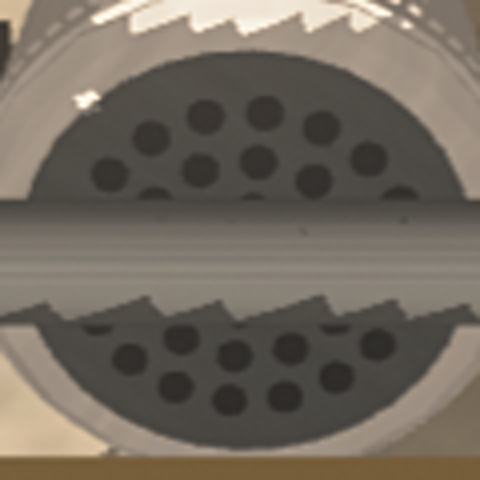

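The held cell's plate is centred at crop (248,249), which is only about 0.8 mm off the tool axis. I'll carry it to the inlet.

Converted, -0.1959 m / 0.4 = -0.4898, -0.1192 m / 0.4 = -0.298.

Emit:
{"fn": "hand_motion", "kwargs": {
  "moves": {"increments": [[0,-0.298,-0.4898,0,0],[0,-0.298,-0.4898,0,0],[0,-0.298,-0.4898,0,0],[0,-0.298,-0.4898,0,0],[0,-0.298,-0.4898,0,0],[0,-0.298,-0.4898,0,0],[0,-0.298,-0.4898,0.025,0],[0,-0.298,-0.4898,0.05,0],[0,-0.298,-0.4898,0.0625,0],[0,-0.298,-0.4898,0.0625,0]]}
}}

```text
time: 5.45
eef_pos: [0.5073, 0.1914, 0.1329]
eef_rot: [3.064, -0.681, -0.003]
contact_force: [-0.4, -0.6, -2.1]
opening: 0.664
finger_force: 30.0
```

```bash
python3 - <<'E'
from h import *
s=manip.state();print(s["eef_pos"],s["contact_force"],s["joint_positions"][5]);print(tool([.507,.193,.121]))
E
```

```text
[0.50726661 0.19144593 0.13286423] [-0.43501234 -0.61030161 -2.12982853] 0.4113073443269033
[-0.00088257 -0.00132737  0.01186193]
```

Converted, 0.024 m / 0.4 = 0.06, 0.021 m / 0.4 = 0.0525.

Emit:
{"fn": "hand_motion", "kwargs": {
  "moves": {"increments": [[0,-0.0023,-0.0033,0.0125,0],[0,-0.0023,-0.0033,0.025,0],[0,-0.0023,-0.0033,0.0375,0],[0,-0.0023,-0.0033,0.045,0],[0,-0.0023,-0.0033,0.0525,0],[0,-0.0023,-0.0033,0.06,0],[0,-0.0023,-0.0033,0.06,0]]}
}}

```text
time: 6.15
eef_pos: [0.5078, 0.194, 0.1103]
eef_rot: [3.066, -0.679, 0.0]
contact_force: [3.8, -4.6, -4.8]
opening: 0.665
finger_force: 30.0
```

Converted, 0.008 m / 0.4 = 0.02, 0.0007 m / 0.4 = 0.0018.

Emit:
{"fn": "hand_motion", "kwargs": {
  "moves": {"increments": [[0,0.002,0.0018,0,0],[0,0.002,0.0018,0.0075,0],[0,0.002,0.0018,0.015,0],[0,0.002,0.0018,0.02,0],[0,0.002,0.0018,0.02,0]]}
}}

```text
time: 6.65
eef_pos: [0.5082, 0.1937, 0.1038]
eef_rot: [-3.067, 0.678, -0.001]
contact_force: [-4.3, -1.3, 10.1]
opening: 0.666
finger_force: 30.0
```

Converted, -0.0004 m / 0.4 = -0.001, -0.3 rad / 2 = -0.15.

Emit:
{"fn": "hand_motion", "kwargs": {
  "moves": {"increments": [[0,-0.001,0,0,-0.03],[0,-0.001,0,0,-0.06],[0,-0.001,0,0,-0.09],[0,-0.001,0,0,-0.12],[0,-0.001,0,0,-0.15],[0,-0.001,0,0,-0.15]]}
}}

```text
time: 7.25
eef_pos: [0.5084, 0.1942, 0.1038]
eef_rot: [-3.134, 0.209, -0.003]
contact_force: [-2.0, -1.8, 8.3]
opening: 0.662
finger_force: 30.0
```

```bash
python3 -c "
from h import *
s=manip.state();print(s['joint_positions'][5],s['moment'])"
```

```text
0.711817413106213 [-0.65963932  0.74062838  0.07529037]
```

Converted, 0.0005 m / 0.4 = 0.0013, -0.36 rad / 2 = -0.18.

Emit:
{"fn": "hand_motion", "kwargs": {
  "moves": {"increments": [[0,0,0,0.0013,-0.03],[0,0,0,0.0013,-0.06],[0,0,0,0.0013,-0.09],[0,0,0,0.0013,-0.12],[0,0,0,0.0013,-0.15],[0,0,0,0.0013,-0.18],[0,0,0,0.0013,-0.18]]}
}}

```text
time: 7.95
eef_pos: [0.5088, 0.1947, 0.1034]
eef_rot: [-3.12, -0.356, -0.004]
contact_force: [-0.3, -1.3, 6.0]
opening: 0.665
finger_force: 30.0
```

```bash
python3 -c "
from h import *
s=manip.state();print(s['joint_positions'][5],s['moment'])"
```

```text
1.071845752662197 [-0.16617874  0.1937001   0.01625301]
```

Converted, 0.001 m / 0.4 = 0.0025, -0.36 rad / 2 = -0.18.

Emit:
{"fn": "hand_motion", "kwargs": {
  "moves": {"increments": [[0,0,0,0.0025,-0.03],[0,0,0,0.0025,-0.06],[0,0,0,0.0025,-0.09],[0,0,0,0.0025,-0.12],[0,0,0,0.0025,-0.15],[0,0,0,0.0025,-0.18],[0,0,0,0.0025,-0.18]]}
}}

```text
time: 8.65
eef_pos: [0.5074, 0.1936, 0.101]
eef_rot: [-3.009, -0.903, 0.001]
contact_force: [-1.8, -0.7, 0.5]
opening: 0.665
finger_force: 30.0
```

```bash
python3 -c "
from h import *
s=manip.state();print(s['joint_positions'][5],s['moment'])"
```

```text
1.4295566442942547 [-0.61003896  0.39655429 -0.93066871]
```

It has dropped about 2.4 mm and there is a turning moment, so the pins are in the keyways. I'll ease the turn back and push down.

Converted, 0.003 m / 0.4 = 0.0075, 0.002 m / 0.4 = 0.005, 0.04 rad / 2 = 0.02.

Emit:
{"fn": "hand_motion", "kwargs": {
  "moves": {"increments": [[0,0,0,0.0025,0.02],[0,0,0,0.005,0.02],[0,0,0,0.0075,0.02],[0,0,0,0.0075,0.02]]}
}}

```text
time: 9.05
eef_pos: [0.5077, 0.1935, 0.0984]
eef_rot: [3.026, 0.844, -0.0]
contact_force: [-2.6, -2.9, 5.0]
opening: 0.666
finger_force: 30.0
```

```bash
python3 -c "
from h import *
s=manip.state();print(s['joint_positions'][5],s['moment'])"
```

```text
1.3896715003556026 [-1.21930328  0.80436877 -0.39616058]
```

Converted, 0.007 m / 0.4 = 0.0175, 0.005 m / 0.4 = 0.0125, 0.03 rad / 2 = 0.015.

Emit:
{"fn": "hand_motion", "kwargs": {
  "moves": {"increments": [[0,0,0,0.0025,0.015],[0,0,0,0.0075,0.015],[0,0,0,0.0125,0.015],[0,0,0,0.0175,0.015],[0,0,0,0.0175,0.015]]}
}}

```text
time: 9.55
eef_pos: [0.5075, 0.1937, 0.0908]
eef_rot: [3.038, 0.8, -0.001]
contact_force: [-2.3, -1.5, 1.4]
opening: 0.665
finger_force: 30.0
```

```bash
python3 -c "
from h import *
s=manip.state();print(s['joint_positions'][5],s['moment'])"
```

```text
1.3602230341319914 [-0.54814399  0.84676224 -0.08216082]
```

Converted, 0.006 m / 0.4 = 0.015, 0.004 m / 0.4 = 0.01, 0.005 rad / 2 = 0.0025.

Emit:
{"fn": "hand_motion", "kwargs": {
  "moves": {"increments": [[0,0,0,0.005,0.0025],[0,0,0,0.01,0.0025],[0,0,0,0.015,0.0025],[0,0,0,0.015,0.0025],[0,0,0,0.015,0.0025]]}
}}

```text
time: 10.05
eef_pos: [0.5078, 0.1938, 0.0859]
eef_rot: [-3.04, -0.792, -0.001]
contact_force: [-7.3, -2.4, 9.5]
opening: 0.665
finger_force: 30.0
```

```bash
python3 -c "
from h import *
s=manip.state();print(s['joint_positions'][5],s['moment'])"
```

```text
1.3547549809822985 [-6.71084124e-01  2.20315417e+00  2.82918843e-04]
```

Converted, 0.002 m / 0.4 = 0.005, -0.0006 m / 0.4 = -0.0015.

Emit:
{"fn": "hand_motion", "kwargs": {
  "moves": {"increments": [[0,-0.0015,-0.0008,0.0025,0],[0,-0.0015,-0.0008,0.005,0],[0,-0.0015,-0.0008,0.005,0],[0,-0.0015,-0.0008,0.005,0]]}
}}

```text
time: 10.45
eef_pos: [0.5078, 0.1938, 0.0858]
eef_rot: [3.04, 0.793, 0.004]
contact_force: [-10.8, -3.7, 25.9]
opening: 0.668
finger_force: 30.0
```

```bash
python3 -c "
from h import *
s=manip.state();print(s['joint_positions'][5],s['moment'])"
```

```text
1.3538684566393038 [-1.55551497  3.79965996 -0.13191395]
```

Converted, -0.0009 m / 0.4 = -0.0023, -0.0005 m / 0.4 = -0.0013.

Emit:
{"fn": "hand_motion", "kwargs": {
  "moves": {"increments": [[0,-0.0023,-0.0013,0,0],[0,-0.0023,-0.0013,0,0],[0,-0.0023,-0.0013,0,0]]}
}}

```text
time: 10.75
eef_pos: [0.5078, 0.1938, 0.0858]
eef_rot: [3.04, 0.793, 0.006]
contact_force: [-3.9, -6.2, 21.3]
opening: 0.664
finger_force: 30.0
```

```bash
python3 - <<'E'
from h import *
s=manip.state();print(s['moment'],Ro.from_rotvec(s["eef_rot"]).as_matrix()[:,2])
P=manip.camera_params("scene");a=manip.snapshot("scene");b=manip.snapshot("wrist")
u=proj("scene",[.507,.193,.1]).astype(int)
f=lambda c:cv2.resize(c,(400,400),interpolation=cv2.INTER_CUBIC)
cv2.imwrite("pics/end.png",np.hstack([f(a[u[1]-60:u[1]+60,u[0]-60:u[0]+60]),f(b[120:400,190:470])]))
E
```

```text
[-2.09614499  1.75246093 -0.07350197] [ 3.76203732e-03  8.01313577e-04 -9.99992602e-01]
```

View pics/end.png

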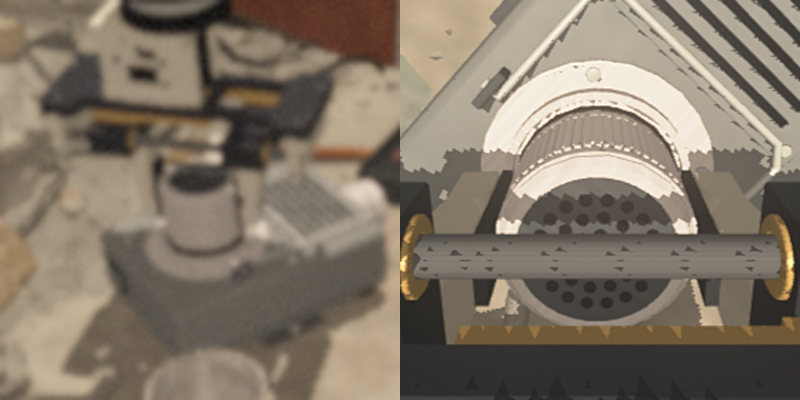

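The cell stands square in the guide ring, against its hard stop. It sits 17.8 mm below its rest height on the pins, and I'm still pushing with about 21 N. Handing in.

```bash
python3 -c "
from workcell import manip
print(manip.sign_off())"
```

```text
the job is handed in; nothing more can be done
None
```

The filter cell is on the inlet with its keyways over the pins, pushed down to its hard stop against the sprung seal and still held there at about 21 N; the job is handed in, and the pot, loupe and tin were left alone.

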